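Centre the wobbly glass jar on its stand

ROBOT

A 6-joint arm with a two-finger parallel gripper is mounted at the origin on the work surface. World frame = base frame: x ahead of the robot, y to its left, z up, the work surface at z = 0. Lengths are in mm, angles in rad, forces in N, time in s.
With the tool pointing down it reaches from about 350 to 800 mm from the base axis. Payload 7.3 kg.
Tool frame: the origin (TCP) lies between the finger pads; the fingertips stand 17 mm ahead of it and the grasp point (between the pads) lies 2 mm behind it; z points along the fingers, y is the direction in which the jaws open and shut (so a half turn about z gives the same grasp; the last joint's range is limited). The gripper opens to 85 mm and grips with 20 to 120 N. Pads are 22 mm wide; open, the fingers measure 114 mm over their backs; the gripper's body (76 mm by 85 mm) begins 54 mm behind the grasp point. The pads swing forward as they close: fully open they stand 13 mm farther back than shut.
Start: joints at [-1.366, 0.342, 1.524, -0, 1.275, -0.146], TCP at [180.438, -493.036, 248.322] pointing down, gripper open.
Joint ranges: [-2.53, 2.53], [-0.77, 2.02], [0.04, 2.7], [-1, 4.14], [0.28, 2.66], [-3.11, 3.11]. Speed limits (rad/s): [2.57, 2.57, 3.14, 3.14, 3.14, 3.14].

INTERFACE

Orientations are given as a rotation vector (axis times angle).
In Python, from rig import env gives the robot as it stands.
- The arm moves only by the tool send_rows, never from a script. Its argument "deltas" is a list of rows, each an object with "xyz": the shift along the tool's x, y, z in cm, a list of three; "rotation": the turn, a rotation vector about the tool's x, y, z in degrees, a list of three. In form: [{"xyz": [dx, dy, dz], "rotation": [wx, wy, wz]}, ...]. A call has 1 to 12 rows; each row is the pose to reach, as a shift and turn from the pose commanded when the call began, along the tool's axes at that moment; what a row does not reach only later rows make up. A row lasts 1/8 s, in which the tool goes at most 62.5 mm and 10.7 degrees, less where a joint would pass 70% of its speed; a pose out of reach is approached as far as the arm can. A call with a gripper value outside its range is refused whole. "claw" is the closure, from 0 (fully open) to 1 (shut), set as the call begins (left out, the last holds). The fingers move at their own pace and stop on an object; the grip force is fixed at half the most. Time passes only in rows, so rows that repeat a pose let the fingers close. It gives the time, the measured TCP pose, the force and the opening at its end, in the units of the state.
- env.observe(): the state, without advancing time (a new reading comes with each control period).
- env.camera(name): name is "scene" or "top" or "wrist"; returns the picture (420x560x3 uint8, blue, green, red); there is no depth.
- env.camera_model(name): a dict with "intrinsics" (3x3 intrinsics, pixels), "R" (3x3) and "t" (3): a world point X has camera coordinates R X + t; the wrist camera has in their place "mount" (4x4, takes a point from camera to tool coordinates, whose origin is the TCP and whose axes are the flange's). Camera axes: x right, y down, z forward; pixel columns grow to the right and rows downward; lengths in mm; the calibration is good to about 2 mm. The wrist camera is an equidistant fisheye: a pixel r from the principal point sees the ray r / f radians off the axis. A picture is of the moment at which its call begins: read the wrist's pose just before it. camera_model takes no time and is no camera call.
- env.hand_in(): hands the job in, once; it reports no verdict.
The state is a dict: "time": time; "q": joint angles; "dq": joint speeds; "effort": joint torques, N m; "position": TCP position; "orientation": TCP orientation; "wrist_force": force on the tool from outside, world axes, zero at the start; "wrist_torque": the same for the moment, N m; "finger_gap": finger opening in mm.
Only numpy, scipy, OpenCV 4.12 (cv2) and the standard library are available. Lean on these libraries where they do the work, as an engineer would, in place of code of your own. Each camera call takes 0.05 s, during which the arm holds its last target.

TASK

The little pot-bellied glass jar with the narrow foot has been left near the edge of its round wooden stand. Tap it gently along with your closed fingertips until its foot sits in the middle of the stand, to within 6 mm, upright, then leave it there. Do not pinch, lift or tip it or knock it off, and leave the other loose things around it where they are.

Things in the scene. Friction and masses are not known exactly. Their poses are not given: they have to be found in the camera images.
- jar: Wobbly pot-bellied glass jar, 72 mm tall, 100 to 200 g, loose, off-centre on the stand. Round about its upright z: foot 26 mm across; belly 44 mm across (widest) 13 to 19 mm above the underside; neck 20 mm across at 42 mm; flat steel lid 26 mm across at 52 to 62 mm with a small round knob. Pushed at the belly it slides, at the lid it tips. Origin: centre of the foot's underside.
- stand_top (a point): Centre of the flat top of the round dark wooden stand, on which the jar stands. The top is 100 mm across and 42 mm above the work surface; a thin flush brass ring 52 mm across is inlaid around its middle (no step). The stand is fixed, and has a round stone plate 140 mm across and 6 mm thick under it. z is up.
- canister: Steel canister with clamp-lock lid, 94 mm across, 132 mm tall, loose; leave alone. Origin: centre of its underside.
- pan: Aluminium milk pan, 120 mm across, 70 mm tall, loose, with a black handle reaching 190 mm from its axis along its -y, 79 mm high; leave alone. Origin: centre of its underside.
- spice_jar: Straight glass jar with a flat steel lid, 58 mm across, 69 mm tall, not bellied, loose, standing on the work surface; leave alone. Origin: centre of its underside.
- lighter: Red plastic lighter lying flat, 80 x 24 x 12 mm, long along its x, loose; leave alone. Origin: middle of its underside.
- spoon: Steel spoon with a wooden handle, lying flat, about 200 mm long along its x, loose; leave alone. Origin: on the underside, near the middle.
- matchbox: Matchbox lying flat, 54 x 36 x 16 mm, loose; leave alone. Origin: centre of its underside.
Things that resemble listed ones, but are neither listed nor needed, are in the scene too. What is shaped like the jar but yellow is not meant.

How it is judged (in metres and radians):
At the end, for the whole second after the job is handed in: The pot-bellied jar stands still and upright (within 0.06 rad) on the top of the stand, its axis within 6 mm of the stand's centre (horizontal distance between jar and stand_top below 0.006 m and angle between jar's own z axis and vertical below 0.06 rad and z of jar in the frame of stand_top between -0.003 and 0.003 m and linear speed of jar below 0.01 m/s); the robot touches nothing.
It fails at once if the pot-bellied jar is tipped by more than 0.30 rad (17 degrees) (angle between jar's own z axis and vertical above 0.3 rad).
It fails at once if the pot-bellied jar is lifted more than 10 mm off the stand (z of jar in the frame of stand_top above 0.01 m).
It fails at once if the pot-bellied jar is knocked off the stand (z of jar in the frame of stand_top below -0.005 m).
It fails at once if the pot-bellied jar is pinched or hit hard (fingers on it with more than 12 N) (contact force between the fingers and jar above 12 N).
It fails at once if another loose thing in the niche is moved by more than 15 mm (distance of any of canister, pan, spice_jar, lighter, spoon, matchbox from where it was at the start of the episode above 0.015 m).
It also fails if it takes over 45 s, if anything falls off the work surface, if the arm or the gripper's body presses on something with over 40 N, if the wrist force passes 120 N, or if a joint passes its speed limit or range.

## Working session

There is one attempt and no reset: what is moved stays moved. The work goes in short steps, Python scripts to look and compute and a tool call to move; the robot and the scene stay as the last step left them, time stands still between calls to the robot, and variables do not carry over. Pictures are saved under pics/ and viewed, and the job is handed in when it is done.

Besides the shell and the picture viewer there is one more tool, called as name(argument=value, ...), one argument or row to a line, values as JSON. send_rows: Moves the arm, as the interface text tells. Its arguments: {"type":"object","properties":{"deltas":{"type":"array","items":{"type":"object","properties":{"xyz":{"type":"array","items":{"type":"number"}},"rotation":{"type":"array","items":{"type":"number"}}}}},"claw":{"type":"number"}},"required":["deltas"]}

```bash
ls; mkdir -p pics
python3 - <<'E'
from rig import env
import cv2,numpy as np
np.set_printoptions(precision=3,suppress=True)
print(env.observe())
for n in("scene","top","wrist"):
    cv2.imwrite(f"pics/{n}0.png",env.camera(n)); print(n,env.camera_model(n))
E
```

```text
pics
{'time': 0.0, 'q': array([-1.366,  0.343,  1.525, -0.   ,  1.275, -0.146]), 'dq': array([ 0.002,  0.002, -0.001, -0.004, -0.002, -0.002]), 'effort': array([ -0.002, -43.369, -24.601,  -0.   ,   0.008,  -0.   ]), 'position': array([ 180.338, -492.64 ,  247.603]), 'orientation': array([-3.092, -0.548,  0.   ]), 'wrist_force': array([-0.654, -0.942, -0.03 ]), 'wrist_torque': array([-0.029, -0.061,  0.038]), 'finger_gap': 85.41850237221026}
scene {'intrinsics': array([[395.863,   0.   , 277.135],
       [  0.   , 395.863, 208.695],
       [  0.   ,   0.   ,   1.   ]]), 'R': array([[-0.009,  1.   ,  0.006],
       [ 0.559,  0.01 , -0.829],
       [-0.829, -0.004, -0.559]]), 't': array([   0.586, -259.696, 1431.39 ])}
top {'intrinsics': array([[418.27 ,   0.   , 278.842],
       [  0.   , 418.27 , 210.903],
       [  0.   ,   0.   ,   1.   ]]), 'R': array([[-0.006, -1.   , -0.004],
       [-0.975,  0.006, -0.224],
       [ 0.224,  0.002, -0.975]]), 't': array([ 12.387, 568.537, 668.813])}
wrist {'intrinsics': array([[325.192,   0.   , 277.503],
       [  0.   , 325.192, 195.843],
       [  0.   ,   0.   ,   1.   ]]), 'mount': array([[  -0.001,   -0.961,   -0.276,   70.8  ],
       [   1.   ,   -0.001,   -0.   ,    0.358],
       [   0.   ,   -0.276,    0.961, -124.865],
       [   0.   ,    0.   ,    0.   ,    1.   ]])}
```

View pics/scene0.png

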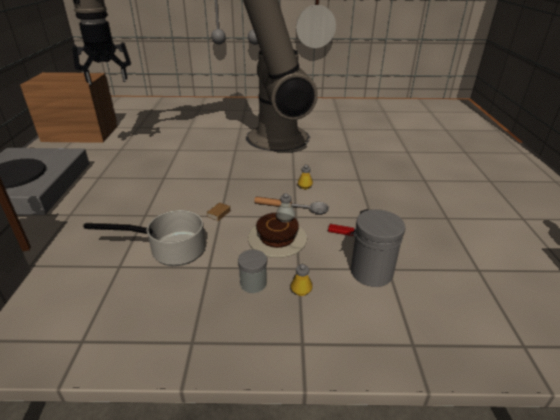

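View pics/top0.png

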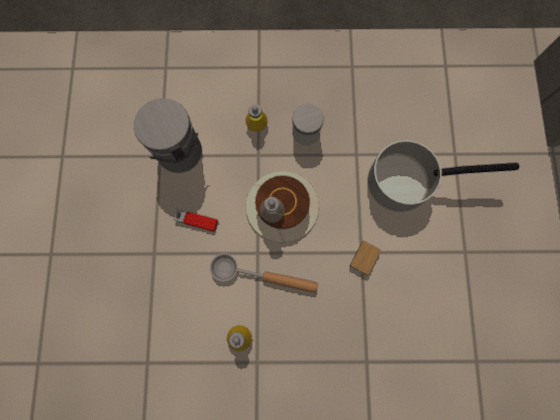

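View pics/wrist0.png

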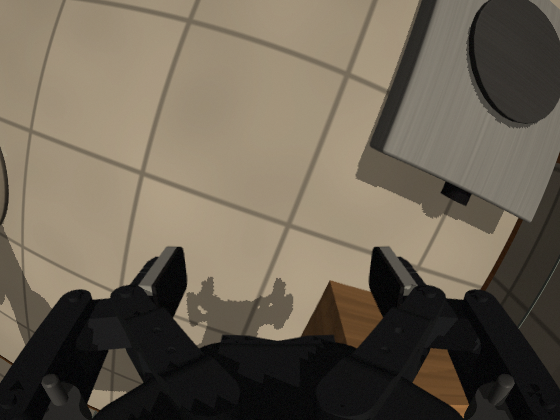

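The jar candidates in the top view are the clear one on the stand (272,208), yellow ones at (257,118) and (239,337), and the straight spice jar at (308,120). Only the first is a clear pot-bellied jar on the wooden stand, so I'll confirm it in a crop.

Run:
```python
import cv2,numpy as np
a=cv2.imread("pics/top0.png")[155:255,230:330]; b=cv2.imread("pics/scene0.png")[180:260,237:337]
a=cv2.resize(a,(400,400),interpolation=3); b=cv2.resize(b,(400,320),interpolation=3)
b=cv2.copyMakeBorder(b,0,80,0,0,0)
o=np.hstack([a,b]); o=np.clip(o.astype(float)*1.6,0,255).astype(np.uint8)
cv2.imwrite("pics/crop0.png",o)
```

```text
(no output)
```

View pics/crop0.png

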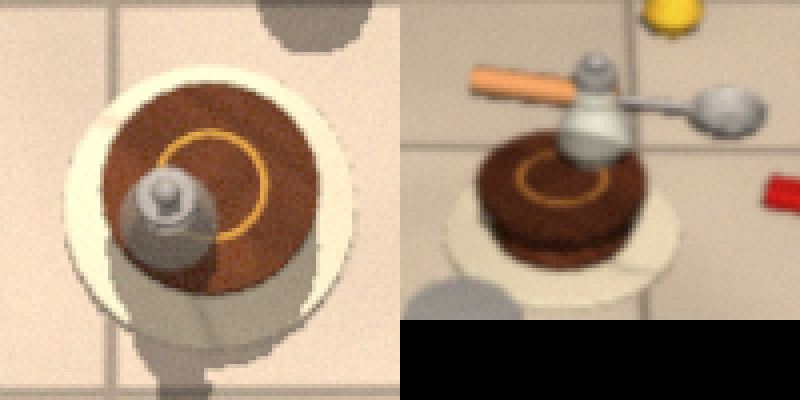

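The crop shows the clear grey jar with a steel lid: belly at crop (168,220), or top pixel (272,210), and ring centre at (213,185), or (283,201). It is the one meant. Next I'll measure positions.

```bash
cat > h.py <<'E'
import cv2,numpy as np
from rig import env
np.set_printoptions(precision=1,suppress=True)
def ray(n,uv,z):
    m=env.camera_model(n);K,R,t=m["intrinsics"],m["R"],m["t"]
    uv=np.atleast_2d(uv).astype(float)
    d=(R.T@np.linalg.inv(K)@np.c_[uv,np.ones(len(uv))].T).T
    c=-R.T@t
    return c+d*((z-c[2])/d[:,2])[:,None]
def proj(n,X):
    m=env.camera_model(n);p=(m["R"]@np.atleast_2d(X).T).T+m["t"]
    p=p@m["intrinsics"].T;return p[:,:2]/p[:,2:]
def circ(P):
    A=np.c_[2*P[:,:2],np.ones(len(P))];s=np.linalg.lstsq(A,(P[:,:2]**2).sum(1),rcond=None)[0]
    return s[:2],np.sqrt(s[2]+s[0]**2+s[1]**2)
def ring(img,n="top"):
    hsv=cv2.cvtColor(img,cv2.COLOR_BGR2HSV);m=cv2.inRange(hsv,(12,110,125),(30,255,255))
    c=proj(n,[[c0[0],c0[1],42]])[0];vv,uu=np.nonzero(m)
    k=np.hypot(uu-c[0],vv-c[1])<32
    P=ray(n,np.c_[uu,vv][k],42)
    for _ in range(4):
        x,r=circ(P); e=abs(np.hypot(*(P[:,:2]-x).T)-r); P=P[e<max(1.5,2*np.median(e))]
    return x,r,len(P)
c0=ray("top",[283,201],42)[0,:2]
E
python3 - <<'E'
from h import *
print("c0",c0)
t=cv2.imread("pics/top0.png");s=cv2.imread("pics/scene0.png")
print(ring(t)); print(ring(s,"scene"))
f=lambda x,y:(230+x/4-.4,155+y/4-.4)
print("belly",ray("top",f(168,220),58),"lid",ray("top",f(166,197),104),"knob",ray("top",f(166,188),115))
print("scene lid", ray("scene",(237+197/4,180+70/4),104),"belly",ray("scene",(237+196/4,180+135/4),58))
for n,p,z in [("can",(163,126),132),("pan",(407,172),70),("spice",(308,118),69),("light",(198,221),12),("match",(365,257),16),("spoonbowl",(224,267),10),("spoonend",(317,287),10),("yel1",(255,110),62),("yel2",(237,340),62),("panend",(518,167),79)]: print(n,ray("top",p,z)[0])
E
```

```text
c0 [592.2   1.4]
(array([592.6,   3. ]), np.float64(24.484377597824125), 76)
(array([497.4, -20. ]), np.float64(21.213388572697404), 85)
belly [[572.5  21.8  58. ]] lid [[571.6  21.7 104. ]] knob [[572.7  21.5 115. ]]
scene lid [[573.5  24.9 104. ]] belly [[571.8  25.2  58. ]]
can [699.6 201.1 132. ]
pan [ 636.7 -219.    70. ]
spice [742.2 -45.5  69. ]
light [562.2 160.6  12. ]
match [ 492.4 -147.6   16. ]
spoonbowl [476.4 110.1  10. ]
spoonend [439.3 -59.2  10. ]
yel1 [762.3  52.3  62. ]
yel2 [351.9  79.   62. ]
panend [ 641.7 -411.5   79. ]
```

```bash
cat >> h.py <<'E'
def stand(img,n="top",view=None):
    """ring centre: brass pixels = notably brighter than brown; robust circle fit at z=42"""
    c=proj(n,[[592,3,42]])[0]
    I=img.astype(int);b,g,r=I[...,0],I[...,1],I[...,2]
    vv,uu=np.mgrid[:img.shape[0],:img.shape[1]]
    W=ray(n,np.c_[uu.ravel(),vv.ravel()],42)[:,:2]; d=np.hypot(*(W-[592.5,2.5]).T).reshape(uu.shape)
    sel=(d<38)&(g>70)&(g-b>35)
    P=W[sel.ravel()]
    best=None;rng=np.random.default_rng(0)
    for _ in range(500):
        x,rr=circ(P[rng.choice(len(P),3,False)])
        if not 22<rr<29: continue
        k=abs(np.hypot(*(P-x).T)-rr)<1.5
        if best is None or k.sum()>best.sum(): best=k
    x,rr=circ(P[best]); 
    # outer edge of brown
    return x,rr,best.sum(),len(P)
E
python3 - <<'E'
from h import *
t=cv2.imread("pics/top0.png");s=cv2.imread("pics/scene0.png")
print(stand(t),stand(s,"scene"))
# brown outline in top
hsv=cv2.cvtColor(t,cv2.COLOR_BGR2HSV)
m=((hsv[...,1]>140)&(hsv[...,0]<14)).astype(np.uint8)
m[:, :240]=0;m[:,330:]=0;m[:160]=0;m[250:]=0
c=max(cv2.findContours(m,0,1)[0],key=cv2.contourArea)[:,0]
P=ray("top",c,42)[:,:2]
for _ in range(6):
    x,r=circ(P);e=abs(np.hypot(*(P-x).T)-r);P=P[e<max(1,2.0*np.median(e))]
print("outline",x,r,len(P))
E
```

```text
Traceback (most recent call last):
  File "h.py", line 35, in stand
    x,rr=circ(P[rng.choice(len(P),3,False)])
                ~~~~~~~~~~^^^^^^^^^^^^^^^^
  File "numpy/random/_generator.pyx", line 864, in numpy.random._generator.Generator.choice
ValueError: a must be a positive integer unless no samples are taken
```

send_rows(
  claw=1,
  deltas=[
    {"xyz":[0,0,0],"rotation":[0,0,6]},
    {"xyz":[2,-4,0],"rotation":[0,0,12]},
    {"xyz":[4,-8,0],"rotation":[0,0,18]},
    {"xyz":[6,-12,0],"rotation":[0,0,24]},
  ],
)

```text
time: 0.65
position: [195.5, -358.2, 248.0]
orientation: [-3.139, 0.113, 0.0]
wrist_force: [0.6, -1.2, 1.4]
finger_gap: 12.4
```

Run:
```python
from h import *
from scipy.spatial.transform import Rotation as Ro
t=cv2.imread("pics/top0.png");s=cv2.imread("pics/scene0.png")
for n,im in(("top",t),("scene",s)):
    vv,uu=np.mgrid[:420,:560];W=ray(n,np.c_[uu.ravel(),vv.ravel()],42)[:,:2]
    d=np.hypot(*(W-[592.5,2.5]).T).reshape(uu.shape)
    g=im[...,1].astype(int);b=im[...,0].astype(int)
    v=(g-b)[d<35];th=np.percentile(v,80);print(n,np.percentile(v,[10,50,80,95]))
    P=W[((d<35)&(g-b>th)).ravel()];best=None;rng=np.random.default_rng(0)
    for _ in range(800):
        x,r=circ(P[rng.choice(len(P),3,False)])
        if 22<r<29:
            k=abs(np.hypot(*(P-x).T)-r)<1.5
            if best is None or k.sum()>best.sum():best=k
    print(circ(P[best]),best.sum(),len(P))
hsv=cv2.cvtColor(t,cv2.COLOR_BGR2HSV)
m=((hsv[...,1]>140)&(hsv[...,0]<14)).astype(np.uint8)
m[:, :240]=0;m[:,330:]=0;m[:160]=0;m[250:]=0
c=max(cv2.findContours(m,0,1)[0],key=cv2.contourArea)[:,0]
P=ray("top",c,42)[:,:2]
for _ in range(6):
    x,r=circ(P);e=abs(np.hypot(*(P-x).T)-r);P=P[e<max(1,2.0*np.median(e))]
print("outline",x,r,len(P))
o=env.observe();R=Ro.from_rotvec(o["orientation"]).as_matrix();print(R.T@(np.array([530,64,130])-o["position"]),o["position"],R)
```

```text
top [ 6.  15.  20.4 50. ]
(array([593.1,   1.9]), np.float64(25.164810042540793)) 96 226
scene [ 8. 11. 18. 27.]
(array([589.8,   4.3]), np.float64(24.64836035100771)) 43 83
outline [591.4   2.8] 47.18203706574181 112
[ 303.3 -445.1  118.2] [ 195.5 -358.2  248. ] [[ 1.  -0.1 -0. ]
 [-0.1 -1.   0. ]
 [-0.  -0.  -1. ]]
```

send_rows(
  claw=1,
  deltas=[
    {"xyz":[2,-3,0],"rotation":[0,0,3]},
    {"xyz":[5,-7.5,0],"rotation":[0,0,7]},
    {"xyz":[8,-12,0],"rotation":[0,0,11]},
    {"xyz":[11,-16,0],"rotation":[0,0,15]},
    {"xyz":[14,-20.5,0],"rotation":[0,0,19]},
    {"xyz":[17,-25,0],"rotation":[0,0,23]},
    {"xyz":[20,-29.5,0],"rotation":[0,0,27]},
    {"xyz":[23,-34,0],"rotation":[0,0,31]},
    {"xyz":[26,-38.5,0],"rotation":[0,0,35]},
    {"xyz":[28.5,-42,0],"rotation":[0,0,38]},
    {"xyz":[30.3,-44.5,0],"rotation":[0,0,41]},
    {"xyz":[30.3,-44.5,0],"rotation":[0,0,41]},
  ],
)

```text
time: 2.15
position: [528.7, 65.1, 247.5]
orientation: [2.905, -1.196, -0.001]
wrist_force: [-0.3, 0.3, 0.4]
finger_gap: 0.1
```

Run:
```python
from h import *
from scipy.spatial.transform import Rotation as Ro
o=env.observe();R=Ro.from_rotvec(o["orientation"]).as_matrix();print(o["position"],R,o["q"],o["time"],o["finger_gap"])
cv2.imwrite("pics/w1.png",env.camera("wrist"))
```

```text
[528.7  65.1 247.5] [[ 0.7 -0.7 -0. ]
 [-0.7 -0.7  0. ]
 [-0.   0.  -1. ]] [-0.   0.4  1.5  0.   1.3  2.3] 2.15 0.08078862784785774
```

View pics/w1.png

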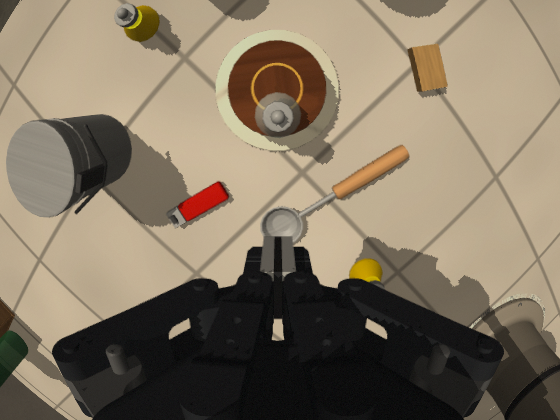

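The wrist view has the fingertips at column 278, the jar lid at (277,117) and the ring centre at about (277,86). They are all in line with tool +x. I'll measure them with the fisheye model.

```bash
cat >> h.py <<'E'
from scipy.spatial.transform import Rotation as Ro
def wray(o,uv,z):
    m=env.camera_model("wrist");K,M=m["intrinsics"],m["mount"]
    uv=np.atleast_2d(uv).astype(float)
    x=(uv-[K[0,2],K[1,2]])/K[0,0];th=np.hypot(*x.T);s=np.sinc(th/np.pi)
    d=np.c_[x*s[:,None],np.cos(th)]
    R=Ro.from_rotvec(o["orientation"]).as_matrix()
    c=R@M[:3,3]+o["position"];d=d@(R@M[:3,:3]).T
    return c+d*((z-c[2])/d[:,2])[:,None]
def totool(o,X): return (np.atleast_2d(X)-o["position"])@Ro.from_rotvec(o["orientation"]).as_matrix()
def wring(o,img,guess=(593,2.5)):
    vv,uu=np.mgrid[:420,:560];W=wray(o,np.c_[uu.ravel(),vv.ravel()],42)[:,:2]
    d=np.hypot(*(W-guess).T).reshape(uu.shape)
    g=img[...,1].astype(int)-img[...,0]
    k=d<36;th=np.percentile(g[k],82);P=W[(k&(g>th)).ravel()];best=None;rng=np.random.default_rng(0)
    for _ in range(800):
        x,r=circ(P[rng.choice(len(P),3,False)])
        if 23<r<28:
            q=abs(np.hypot(*(P-x).T)-r)<1.3
            if best is None or q.sum()>best.sum():best=q
    return circ(P[best]),best.sum()
def crop(img,u,v,h,name,s=8):
    c=img[v-h:v+h,u-h:u+h];c=cv2.resize(c,None,fx=s,fy=s,interpolation=3)
    cv2.imwrite(name,np.clip(c*1.5,0,255).astype(np.uint8))
E
python3 - <<'E'
from h import *
o=env.observe();im=cv2.imread("pics/w1.png")
print(wring(o,im)); crop(im,277,95,36,"pics/w1c.png")
E
```

```text
((array([591.1,   3.2]), np.float64(24.65794632451598)), np.int64(315))
```

View pics/w1c.png

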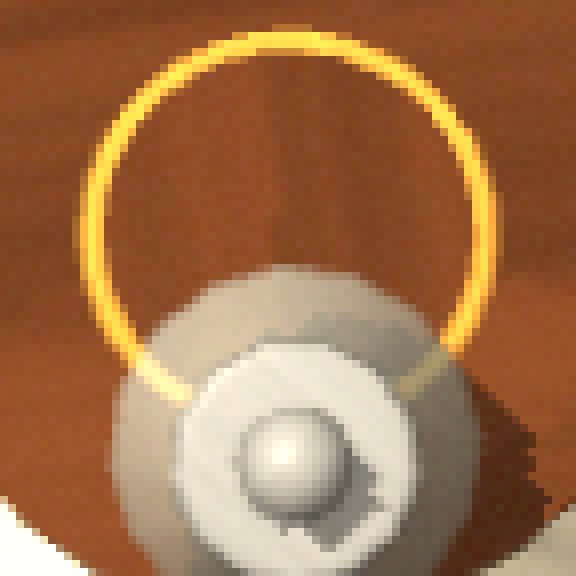

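Run:
```python
from h import *
o=env.observe()
f=lambda x,y:(241+x/8-.44,59+y/8-.44)
lid=wray(o,f(296,461),104)[0]
e=[wray(o,f(x,455),58)[0] for x in(112,478)]; top=wray(o,f(295,265),60)[0]
c=np.array([591.1,3.2,42])
for n,X in(("lid",lid),("be l",e[0]),("be r",e[1]),("btop",top),("ring",c)): print(n,X,totool(o,X))
print(o["position"])
```

```text
lid [571.7  21.2 104. ] [[ 61.4  -0.5 143.6]]
be l [586.6  37.4  58. ] [[ 60.6 -22.6 189.5]]
be r [555.7   6.3  58. ] [[ 60.6  21.3 189.6]]
btop [587.3   5.8  60. ] [[ 83.4  -0.6 187.5]]
ring [591.1   3.2  42. ] [[ 87.9  -1.5 205.5]]
[527.9  64.1 247.6]
```

send_rows(
  claw=1,
  deltas=[
    {"xyz":[0,0,2]},
    {"xyz":[0,0,5]},
    {"xyz":[0,0,8]},
    {"xyz":[0,0,11]},
    {"xyz":[0,0,14]},
    {"xyz":[0,0,16.5]},
    {"xyz":[0,0,17.6]},
    {"xyz":[0,0,17.6]},
    {"xyz":[0,0,17.6]},
  ],
)

```text
schema error: expected keys xyz, rotation
```

Run:
```python
from h import *
o=env.observe();print(o["position"],o["wrist_force"],o["time"])
im=env.camera("wrist");cv2.imwrite("pics/w2.png",im)
cv2.imwrite("pics/s2.png",cv2.resize(env.camera("scene")[140:280,180:380],None,fx=4,fy=4,interpolation=3)*1)
print(wring(o,im,(591,3)))
```

```text
[527.9  64.1 247.6] [ 0.1 -0.  -0.9] 2.2
((array([592. ,   4.5]), np.float64(25.07403439076627)), np.int64(315))
```

View pics/w2.png

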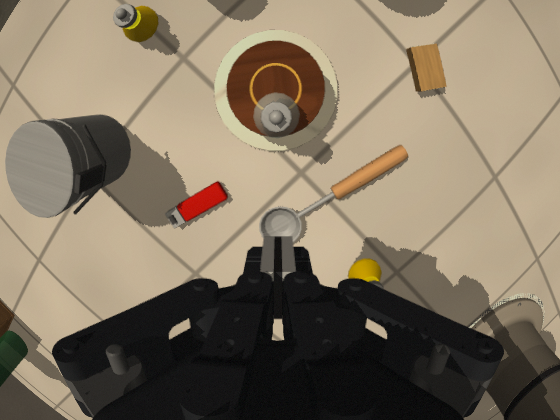

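View pics/s2.png

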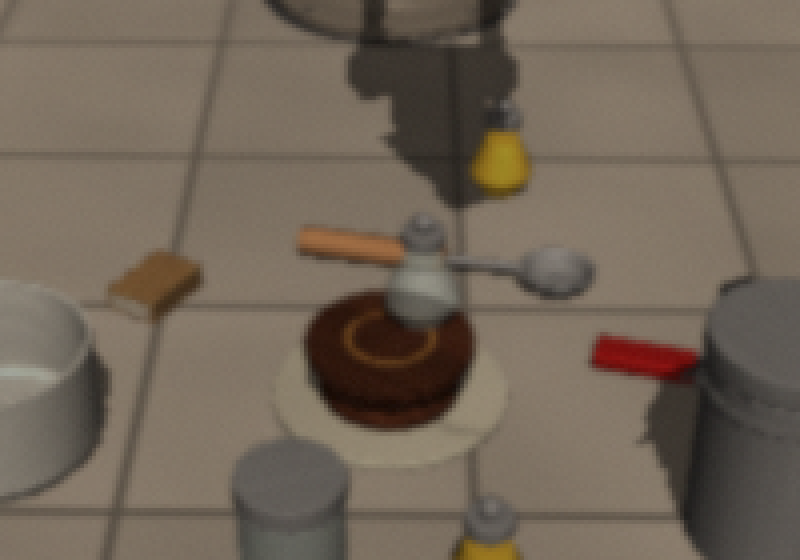

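The call was refused because every row needs a rotation; nothing moved. I'll resend it.

send_rows(
  claw=1,
  deltas=[
    {"xyz":[0,0,2],"rotation":[0,0,0]},
    {"xyz":[0,0,5],"rotation":[0,0,0]},
    {"xyz":[0,0,8],"rotation":[0,0,0]},
    {"xyz":[0,0,11],"rotation":[0,0,0]},
    {"xyz":[0,0,14],"rotation":[0,0,0]},
    {"xyz":[0,0,16.5],"rotation":[0,0,0]},
    {"xyz":[0,0,17.6],"rotation":[0,0,0]},
    {"xyz":[0,0,17.6],"rotation":[0,0,0]},
    {"xyz":[0,0,17.6],"rotation":[0,0,0]},
  ],
)

```text
time: 3.42
position: [528.7, 63.4, 73.3]
orientation: [-2.903, 1.2, -0.003]
wrist_force: [-0.0, -0.7, 0.4]
finger_gap: -0.1
```

Run:
```python
from h import *
o=env.observe();print(o["position"],o["wrist_force"],o["time"])
im=env.camera("wrist");cv2.imwrite("pics/w3.png",im)
cv2.imwrite("pics/s3.png",cv2.resize(env.camera("scene")[140:280,180:380],None,fx=4,fy=4,interpolation=3)*1)
r=wring(o,im,(591,3));print(r,totool(o,[*r[0][0],42]))
```

```text
[528.7  63.4  73.3] [-0.  -0.7  0.4] 3.425
((array([592.3,   4. ]), np.float64(24.48591139747989)), np.int64(1303)) [[86.9 -2.8 31.5]]
```

View pics/w3.png

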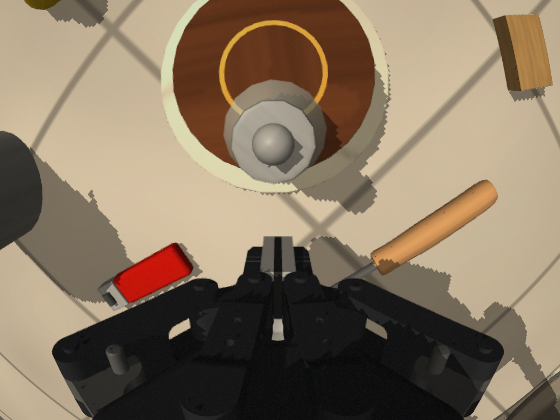

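View pics/s3.png

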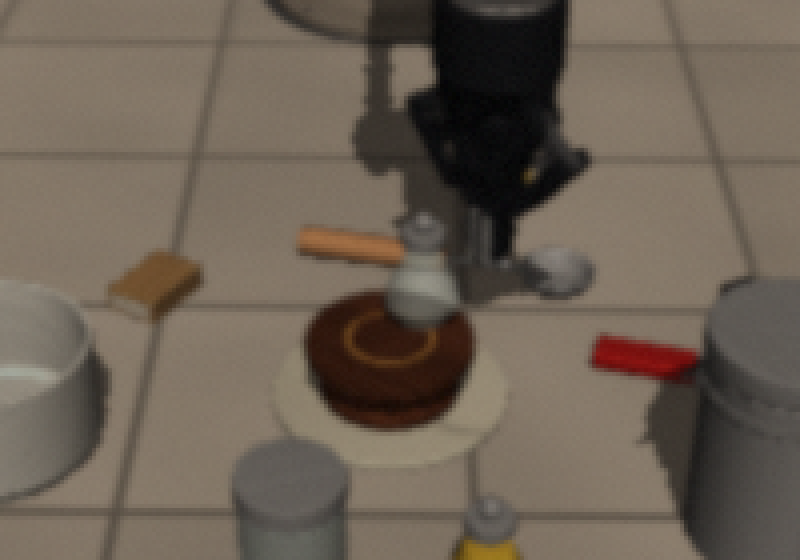

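The wrist view has the jar lid at (273,145), the ring centre at (273,72) and the closed fingers at column 278. The fingertips are clear and at belly height. I'll approach and push slowly, stopping short of the target to look.

send_rows(
  deltas=[
    {"xyz":[0.5,-0.1,0.1],"rotation":[0,0,0]},
    {"xyz":[1.2,-0.2,0.1],"rotation":[0,0,0]},
    {"xyz":[1.8,-0.2,0.1],"rotation":[0,0,0]},
    {"xyz":[2.1,-0.2,0.1],"rotation":[0,0,0]},
    {"xyz":[2.3,-0.2,0.1],"rotation":[0,0,0]},
    {"xyz":[2.45,-0.2,0.1],"rotation":[0,0,0]},
    {"xyz":[2.6,-0.2,0.1],"rotation":[0,0,0]},
    {"xyz":[2.75,-0.2,0.1],"rotation":[0,0,0]},
    {"xyz":[2.9,-0.2,0.1],"rotation":[0,0,0]},
    {"xyz":[3.05,-0.2,0.1],"rotation":[0,0,0]},
    {"xyz":[3.2,-0.2,0.1],"rotation":[0,0,0]},
    {"xyz":[3.3,-0.2,0.1],"rotation":[0,0,0]},
  ],
)

```text
time: 5.03
position: [552.9, 41.7, 71.2]
orientation: [2.903, -1.2, -0.0]
wrist_force: [-1.6, 0.6, 0.9]
finger_gap: 0.0
```

Run:
```python
from h import *
o=env.observe();print(o["position"],o["wrist_force"],o["time"])
im=env.camera("wrist");cv2.imwrite("pics/w4.png",im)
r=wring(o,im,(592,3.5));print(r,totool(o,[*r[0][0],42]))
```

```text
[552.9  41.7  71.2] [-1.6  0.6  0.9] 5.025
((array([592. ,   3.9]), np.float64(24.736402746667128)), np.int64(1435)) [[54.4 -0.8 29.2]]
```

View pics/w4.png

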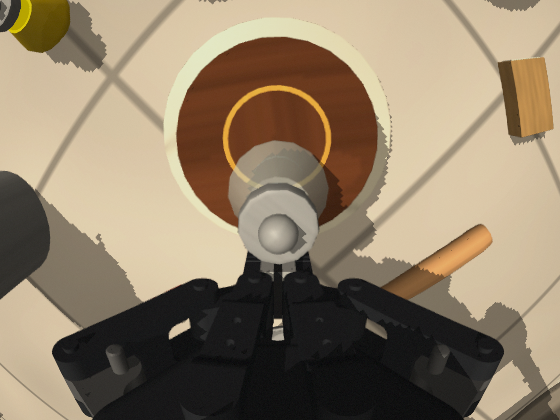

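Now in contact: about 1.7 N, the jar is upright, and its belly's far edge is at (278,141). I'll measure what remains.

Run:
```python
from h import *
o=env.observe()
for p,z in (((278,141),60),((278,234),113),((227,185),58),((328,185),58)): X=wray(o,p,z);print(totool(o,X))
```

```text
[[55.5 -0.3 11.3]]
[[ 35.9  -0.4 -41.7]]
[[ 36.  -22.8  13.3]]
[[36.  21.8 13.3]]
```

send_rows(
  deltas=[
    {"xyz":[0.12,0,0],"rotation":[0,0,0]},
    {"xyz":[0.26,0,0],"rotation":[0,0,0]},
    {"xyz":[0.4,0,0],"rotation":[0,0,0]},
    {"xyz":[0.55,0,0],"rotation":[0,0,0]},
    {"xyz":[0.7,0,0],"rotation":[0,0,0]},
    {"xyz":[0.85,0,0],"rotation":[0,0,0]},
    {"xyz":[1.0,0,0],"rotation":[0,0,0]},
    {"xyz":[1.15,0,0],"rotation":[0,0,0]},
    {"xyz":[1.3,0,0],"rotation":[0,0,0]},
    {"xyz":[1.4,0,0],"rotation":[0,0,0]},
    {"xyz":[1.5,0,0],"rotation":[0,0,0]},
    {"xyz":[1.5,0,0],"rotation":[0,0,0]},
  ],
)

```text
time: 6.58
position: [563.6, 31.0, 71.3]
orientation: [2.903, -1.2, 0.0]
wrist_force: [-1.5, 1.3, 1.8]
finger_gap: 0.2
```

Run:
```python
from h import *
o=env.observe();print(o["position"],o["wrist_force"],o["time"])
im=env.camera("wrist");cv2.imwrite("pics/w5.png",im)
r=wring(o,im,(592,3.5));print(r,totool(o,[*r[0][0],42]))
```

```text
[563.6  31.   71.3] [-1.5  1.3  1.8] 6.575
((array([592.4,   3.8]), np.float64(24.928793872939142)), np.int64(1176)) [[39.6 -1.  29.3]]
```

View pics/w5.png

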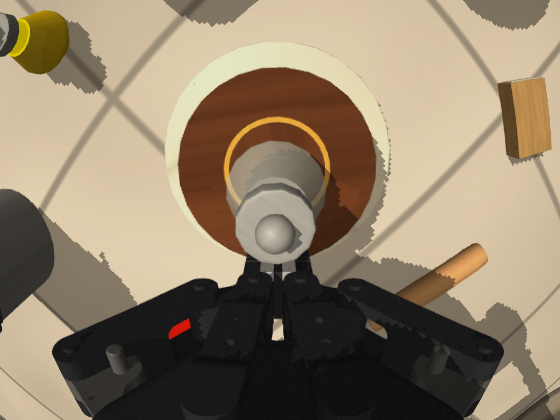

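The jar slid along upright with its far edge at (275,140). About 5 mm remains. I'll push that and then back away.

send_rows(
  deltas=[
    {"xyz":[0.1,0,0],"rotation":[0,0,0]},
    {"xyz":[0.2,0,0],"rotation":[0,0,0]},
    {"xyz":[0.32,0,0],"rotation":[0,0,0]},
    {"xyz":[0.42,0,0],"rotation":[0,0,0]},
    {"xyz":[0.5,0,0],"rotation":[0,0,0]},
    {"xyz":[0.5,0,0],"rotation":[0,0,0]},
    {"xyz":[0.4,0,0],"rotation":[0,0,0]},
    {"xyz":[0,0,0],"rotation":[0,0,0]},
    {"xyz":[-1,0,0],"rotation":[0,0,0]},
    {"xyz":[-2.5,0,0],"rotation":[0,0,0]},
    {"xyz":[-4,0,0],"rotation":[0,0,0]},
    {"xyz":[-4,0,0],"rotation":[0,0,0]},
  ],
)

```text
time: 8.12
position: [534.1, 60.5, 71.4]
orientation: [2.904, -1.197, -0.001]
wrist_force: [-0.1, -0.6, 0.5]
finger_gap: 0.3
```

Run:
```python
from h import *
o=env.observe();print(o["position"],o["wrist_force"],o["time"])
im=env.camera("wrist");cv2.imwrite("pics/w6.png",im)
t=env.camera("top");cv2.imwrite("pics/t6.png",t);crop(t,280,203,35,"pics/t6c.png")
r=wring(o,im,(592,3.5));print(r,totool(o,[*r[0][0],42]))
```

```text
[534.1  60.5  71.4] [-0.1 -0.6  0.5] 8.125
((array([592.4,   3.9]), np.float64(25.075491655481983)), np.int64(1375)) [[81.3 -1.  29.3]]
```

View pics/w6.png

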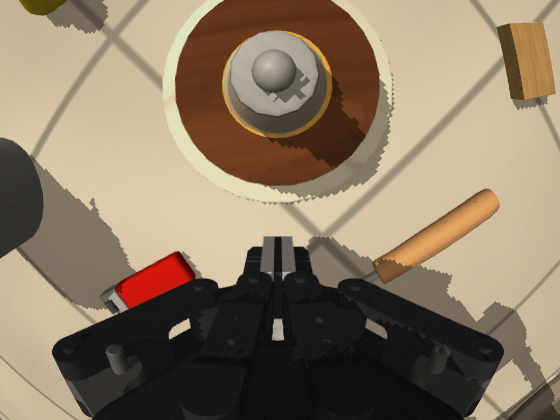

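View pics/t6c.png

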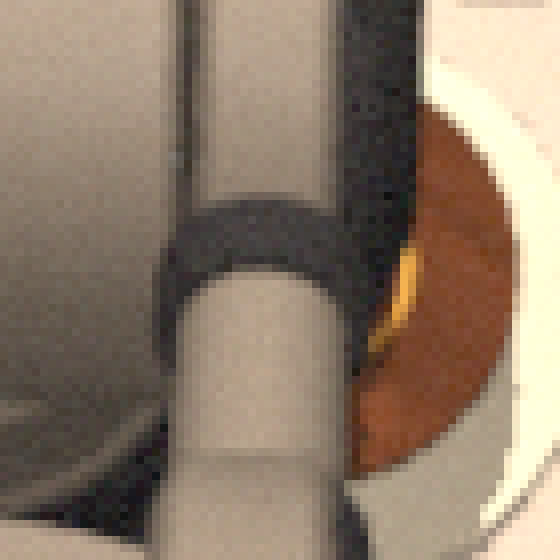

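The jar now sits inside the ring, with its lid at (274,73) and the ring visible all round the belly. I'll retreat and check from a clear view.

send_rows(
  deltas=[
    {"xyz":[0,0,-2],"rotation":[0,0,0]},
    {"xyz":[0,0,-6],"rotation":[0,0,0]},
    {"xyz":[0,0,-11],"rotation":[0,0,0]},
    {"xyz":[-2,3,-15],"rotation":[0,0,0]},
    {"xyz":[-4,7,-17],"rotation":[0,0,0]},
    {"xyz":[-4,11,-17],"rotation":[0,0,0]},
    {"xyz":[-4,15,-17],"rotation":[0,0,0]},
    {"xyz":[-4,18,-17],"rotation":[0,0,0]},
    {"xyz":[-4,18,-17],"rotation":[0,0,0]},
    {"xyz":[-4,18,-17],"rotation":[0,0,0]},
  ],
)

```text
time: 9.48
position: [380.4, -40.0, 241.6]
orientation: [-2.903, 1.201, -0.002]
wrist_force: [-0.0, -0.0, -0.3]
finger_gap: -0.0
```

Run:
```python
from h import *
o=env.observe();print(o["position"],o["wrist_force"],o["time"])
t=env.camera("top");cv2.imwrite("pics/t7.png",t);crop(t,282,203,35,"pics/t7c.png")
s=env.camera("scene");crop(s,278,222,35,"pics/s7c.png");cv2.imwrite("pics/s7.png",s)
```

```text
[380.4 -40.  241.6] [-0.  -0.  -0.3] 9.475
```

View pics/t7c.png

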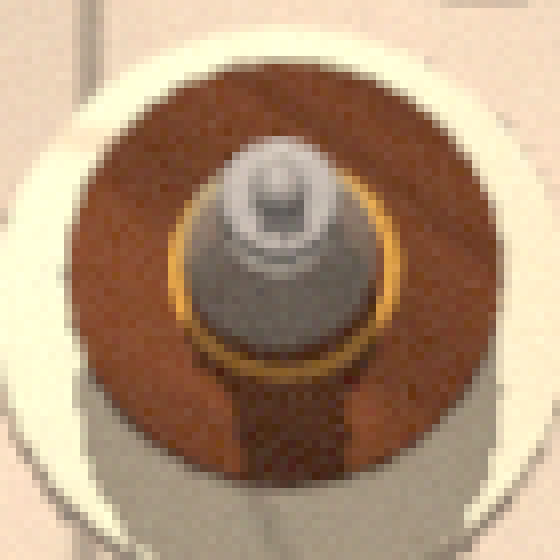

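View pics/s7c.png

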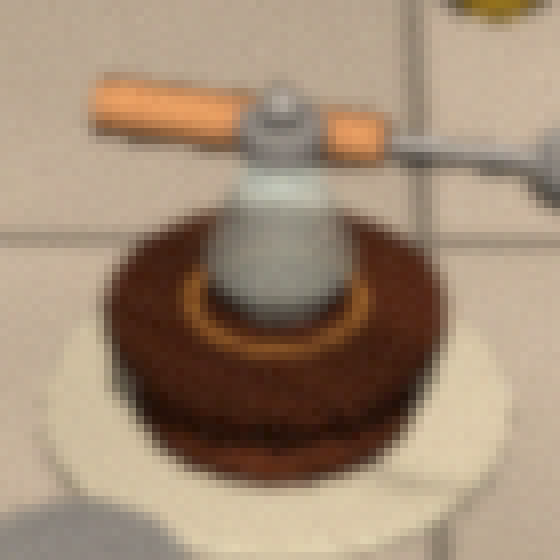

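View pics/t7.png

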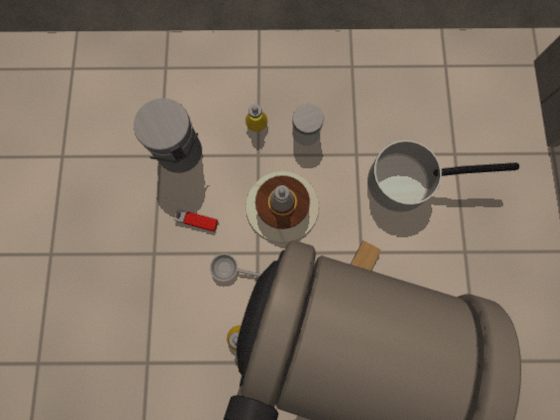

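Run:
```python
from h import *
f=lambda x,y:(247+x/8-.44,168+y/8-.44)
R=lambda x,y,z:ray("top",f(x,y),z)[0]
c=R(285.5,0,42)
print("ring bottom/left/right",R(285.5,385,42),R(168,270,42),R(403,270,42))
print("stand l/r/t/b",R(70,270,42),R(500,270,42),R(285,62,42),R(285,483,42))
print("belly l/r/b",R(187,270,58),R(383,270,58),R(285,354,56),"lid",R(279,193,104),"knob",R(280,180,113))
print("predicted lid,belly px for centred at 593,2:",)
for z in(104,113,58):
    p=proj("top",[[593,2.5,z]])[0];print(z,(p-[247,168]+.44)*8)
g=lambda x,y:(243+x/8-.44,187+y/8-.44)
S=lambda x,y,z:ray("scene",g(x,y),z)[0]
print("scene lid",S(282,125,104),"belly l/r",S(205,255,58),S(358,255,58),"ring l/r/b",S(183,297,42),S(372,297,42),S(277,357,42),"stand l/r",S(105,305,42),S(445,305,42))
t=cv2.imread("pics/t7.png")
vv,uu=np.mgrid[:420,:560];W=ray("top",np.c_[uu.ravel(),vv.ravel()],42)[:,:2];d=np.hypot(*(W-[592.5,2.5]).T).reshape(uu.shape)
gb=t[...,1].astype(int)-t[...,0];k=(d<33)&(d>17);P=W[(k&(gb>np.percentile(gb[k],75))).ravel()]
for _ in range(8):
    x,r=circ(P);e=abs(np.hypot(*(P-x).T)-r);P=P[e<max(1.2,2*np.median(e))]
print("ring fit",x,r,len(P))
```

```text
ring bottom/left/right [564.9   3.   42. ] [591.8  29.5  42. ] [591.4 -23.9  42. ]
stand l/r/t/b [591.9  51.7  42. ] [591.3 -46.   42. ] [641.1   2.5  42. ] [542.4   3.2  42. ]
belly l/r/b [587.7  24.8  58. ] [587.4 -18.8  58. ] [568.9   3.1  56. ] lid [592.5   4.4 104. ] knob [592.8   4.2 113. ]
predicted lid,belly px for centred at 593,2:
104 [287.9 190.6]
113 [288.1 178.9]
58 [286.9 246.3]
scene lid [593.4   5.9 104. ] belly l/r [591.4 -15.9  58. ] [590.7  28.   58. ] ring l/r/b [590.1 -22.4  42. ] [589.1  32.4  42. ] [618.3   5.1  42. ] stand l/r [594.4 -44.8  42. ] [592.6  53.5  42. ]
ring fit [592.7   3.1] 25.21811397032372 104
```

Both views agree: the jar axis is about (592, 4) and the stand centre about (592.3, 3), so the jar is 1–2 mm off. Lid and belly line up, so it is upright, and the visible neighbours have not moved. I'm handing in.

Run:
```python
from rig import env
print(env.hand_in())
```

```text
the job is handed in; nothing more can be done
None
```

I pushed the clear pot-bellied jar about 27 mm to the middle of the stand with the closed fingertips at belly height. I then backed the arm off and handed the job in at about 9.5 s; no verdict came back.

- **Position:** The top view put the jar's axis 1 to 2 mm from the stand's centre, and the scene view agreed to within about 2 mm. In absolute position the two cameras differ by about 2 mm, which is within their calibration.
- **Upright:** The lid and belly lined up in both views, so the jar is standing straight.
- **Force:** The wrist readings at the stops while pushing were under about 3 N. I did not measure the force between readings.
- **Other things:** The canister, pan, spice jar and lighter looked unmoved in the last top view. The arm hid part of the spoon and matchbox in that picture. Nothing came near either of them, and what could be seen was in place.
- **Failed call:** One move call was refused for its format and moved nothing; I resent it.

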